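# Weekly backup change: swap the drives in the dock and the carrying case

### The job

It is time for the weekly backup change: the two smooth drives that came back in the open carrying case go into the black docking station, one in each bay, and the two finned drives now in the docking station go into the carrying case, one in each foam slot. All four places are taken, so use the free front slot of the wooden stand to park a drive on the way. Set every drive down gently and fully home, without dropping it into its slot, keep the drives upright, and leave the black sleeved drive in the stand where it is.

Things in the scene. Friction and masses are not known exactly. Their poses are not given: they have to be found in the camera images.
- dock: Black two-bay docking station, grey foot, round key and lamps on its front; 124 x 124 x 60 mm. Fixed. Origin: centre of underside, on the desk; z up, -x its front. Bays: upright slots centred at x = -26 and +26 mm, y = 0, each 19 mm wide (x), 76 mm long (y), floor at z = 20 mm; the mouth flares 7 mm to each side over the top 10 mm. A seated drive's top is at z = 120 mm.
- case: Open grey carrying-case base, 136 x 136 mm, with dark foam 50 mm high; two latches on its front; its lid lies elsewhere, not needed. Fixed. Origin: centre of underside, on the desk; z up, -x its front. Slots centred at x = -26 and +26 mm, y = 0, each 19 mm wide (x), 76 mm long (y), floor at z = 12 mm; mouth flares 7 mm to each side over the top 10 mm. A seated drive's top is at z = 112 mm.
- stand: Light wooden stand, 120 x 122 x 55 mm. Fixed. Origin: centre of underside, on the desk; z up, -x its front. The free front slot is centred at x = -26 mm, y = 0: 19 mm wide (x), 84 mm long (y), floor at z = 15 mm, mouth flared 7 mm to each side over the top 10 mm; a parked drive's top is at z = 115 mm. The wider rear slot (x = +26 mm) holds the sleeved drive.
- sleeved_drive: Drive in a black rubber sleeve with thick corners, 22 x 78 x 112 mm, upright in the stand's rear slot, its top 127 mm above the desk; to be left there. (Not a part of the job: printers with tanks, up to about 0.3 m high, stand left of the desk, near the arm.) Origin: centre of the underside; z up, x across its thickness.
- finned_drive_1: One of two alike drives with vertical cooling fins on both broad faces, standing upright in the docking station at the start; 15 mm thick (x), 70 mm wide (y), 100 mm high (z), 0.15 to 0.3 kg. Origin: centre of the underside. Either broad face may be in front.
- finned_drive_2: One of two alike drives with vertical cooling fins on both broad faces, standing upright in the docking station at the start; 15 mm thick (x), 70 mm wide (y), 100 mm high (z), 0.15 to 0.3 kg. Origin: centre of the underside. Either broad face may be in front.
- smooth_drive_1: One of two alike drives with smooth metal faces and a blank paper label, standing upright in the carrying case at the start; 15 mm thick (x), 70 mm wide (y), 100 mm high (z), 0.15 to 0.3 kg. Origin: centre of the underside. Either broad face may be in front.
- smooth_drive_2: One of two alike drives with smooth metal faces and a blank paper label, standing upright in the carrying case at the start; 15 mm thick (x), 70 mm wide (y), 100 mm high (z), 0.15 to 0.3 kg. Origin: centre of the underside. Either broad face may be in front.

How it is judged:
By the outcome, as a careful person would: the job done as asked, in the order asked, and still so for the second after the job is handed in, with the robot touching nothing.
It also fails if it takes over 128 s, if anything falls off the work surface, if the arm or the gripper's body presses on something with over 40 N, if the wrist force passes 120 N, or if a joint passes its speed limit or range.

### The arm

A 7-joint arm with a two-finger parallel gripper is mounted at the origin on a cart in front of the work surface, level with it; the furniture and walls round the work are solid. World frame = base frame: x ahead of the robot, y to its left, z up, the work surface at z = 0. Lengths are in mm, angles in rad, forces in N, time in s.
With the tool pointing down it reaches from about 400 to 875 mm from the base axis. Payload 6.5 kg.
Tool frame: the origin (TCP) lies midway between the tips of the shut fingers; the grasp point (between the pads) lies 19 mm behind it; z points along the fingers, y is the line along which they close (so a half turn about z gives the same grasp; the last joint's range is limited). The gripper opens to 88 mm and grips with 3 to 60 N. Pads are 18 mm wide; open, the fingers measure 123 mm over their backs; the gripper's body (75 mm by 187 mm) begins 45 mm behind the grasp point.
Start: joints at [-1.348, 0.536, -0.004, 1.538, 0.003, 1.067, -0.071], TCP at [185.117, 623.074, 206.616] pointing down, gripper open.
Joint ranges: [-2.7, 2.7], [-0.37, 2.16], [-1.27, 1.26], [0.24, 2.4], [-1.31, 4.45], [0.19, 1.91], [-2.76, 2.76]. Speed limits (rad/s): [2.39, 2.39, 3.14, 3.14, 3.14, 3.14, 3.14].

### API

Orientations are given as a unit quaternion [w, x, y, z].
In Python, from workcell import r gives the robot as it stands.
- The arm moves only by the shell command python3 -m crank 'ROWS' [FORCE]. ROWS is JSON, a list that holds one entry, the list of rows, each a list of 7 numbers: the turn, a rotation vector about the tool's x, y, z in rad, then the shift along the tool's x, y, z in m, then the closure, from 0 (fully open) to 1 (shut). A call has 1 to 20 rows; each row is the pose to reach, as a shift and turn from the pose commanded when the call began, along the tool's axes at that moment; what a row does not reach only later rows make up. A row lasts 1/8 s, in which the tool goes at most 62.5 mm and 10.7 degrees, less where a joint would pass 70% of its speed; a pose out of reach is approached as far as the arm can. A call with a gripper value outside its range is refused whole. The fingers move at their own pace and stop on an object; FORCE is the grip in N (left out, the last holds). Time passes only in rows, so rows that repeat a pose let the fingers close. It gives the time, the measured TCP pose, the force, the opening and the grip force at its end, in the units of the state.
- r.get_obs(): the state, without advancing time (a new reading comes with each control period).
- r.get_image(name): name is "scene" or "side" or "wrist"; returns a dict with "pixels" (480x640x3 uint8, blue, green, red), "fx", "fy", "cx", "cy" (pixels), "rvec" (rotation vector, rad) and "tvec" (3), from world to camera coordinates, as OpenCV has them. Camera axes: x right, y down, z forward; pixel columns grow to the right and rows downward; lengths in mm; the calibration is good to about 2 mm. A picture is of the moment at which its call begins. There is no depth.
- r.job_done(): hands the job in; it is judged then, once.
The state is a dict: "time_s": time; "q": joint angles; "qvel": joint speeds; "joint_efforts": joint torques, N m; "tool_pos": TCP position; "tcp_rot": TCP orientation; "contact_force": force on the tool from outside, world axes, zero at the start; "wrist_torque": the same for the moment, N m; "finger_gap": finger opening in mm; "grip_force": force on a finger pad.
Only numpy, scipy, OpenCV 4.12 (cv2) and the standard library are available. Lean on these libraries where they do the work, as an engineer would, in place of code of your own. Each camera call takes 0.05 s, during which the arm holds its last target. There are 200 camera calls.

## Working session

There is one attempt and no reset: what is moved stays moved. The work goes in short steps, Python scripts to look and compute and a shell command to move; the robot and the scene stay as the last step left them, time stands still between calls to the robot, and variables do not carry over. Pictures are saved under pics/ and viewed, at most 17 in all, crops included, and the job is handed in when it is done.

```bash
ls; mkdir -p pics
python3 - <<'E'
from workcell import r
import cv2
o=r.get_obs()
for k,v in o.items(): print(k,v)
for n in("scene","side","wrist"):
    i=r.get_image(n); cv2.imwrite(f"pics/{n}0.png",i["pixels"]); print(n,i["fx"],i["cx"],i["cy"],i["rvec"],i["tvec"])
E
```

```text
pics
time_s 0.0
q [-1.34821091  0.53716686 -0.00443084  1.53886319  0.00263806  1.06730204
 -0.07116508]
qvel [-1.14749181e-03  3.00310994e-04 -3.04537857e-05  6.72110333e-04
  1.41581414e-03 -1.45507597e-03  5.15651175e-04]
joint_efforts [-7.66036374e-04 -5.70986187e+01  9.90611762e-01 -2.51597446e+01
 -5.62244619e-02  1.80190871e-02  1.67312037e-04]
tool_pos [184.95804539 622.43030231 205.74263567]
tcp_rot [-4.28231071e-05  1.43832773e-01  9.89601628e-01 -8.66039588e-04]
contact_force [0.42995516 0.15717822 0.00243198]
wrist_torque [-0.01465353 -0.05302644  0.0117303 ]
grip_force 0.0
finger_gap 88.26905886503133
scene 530.2940504473693 319.80142962430125 233.02403217368487 [ 0.69106818 -2.39029977  1.3831896 ] [398.09872209 240.55479286 538.06534721]
side 624.4345720188707 316.25471956046204 236.10877234506282 [ 1.91536087 -0.36912828  0.28485959] [-542.32537177   63.63182279 1147.31644551]
wrist 382.59176658645913 322.14232610211036 236.32687766388 [-2.34269104 -1.74864168 -0.22709323] [-648.86869636  -36.32074614  388.68294414]
```

View pics/scene0.png

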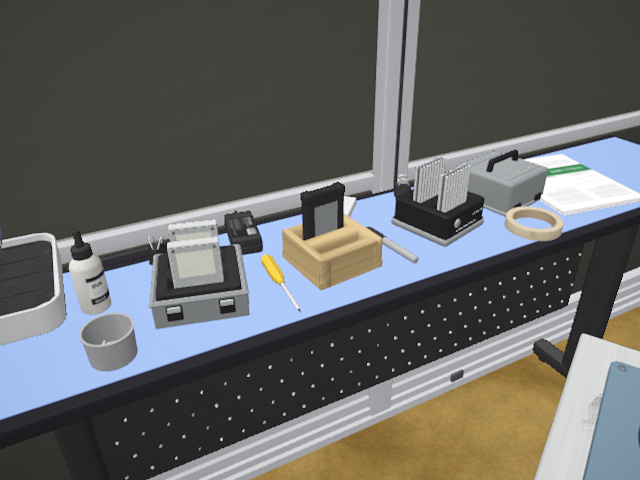

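View pics/side0.png

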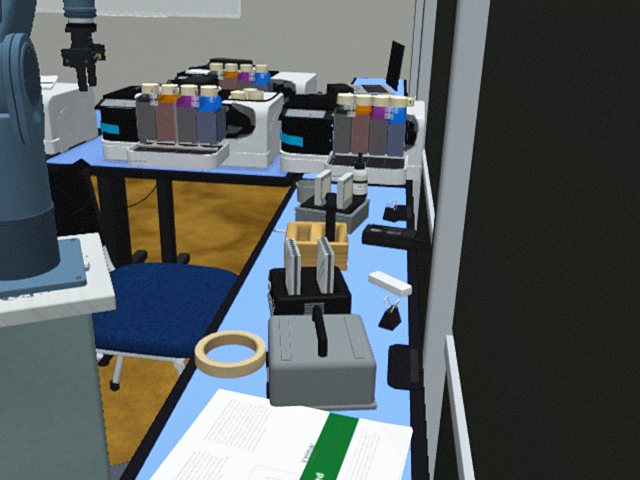

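The scene view shows the case around (200,270), the stand at (332,230) and the dock at (438,205). The side view shows the same three in a row. I'll enlarge each one.

Run:
```python
import cv2
im=cv2.imread("pics/scene0.png")
for n,(x,y) in dict(case=(140,215),stand=(270,180),dock=(380,148)).items():
    c=cv2.resize(im[y:y+112,x:x+130],None,fx=5.3,fy=5.3,interpolation=cv2.INTER_CUBIC)
    for k in range(0,130,10):
        cv2.putText(c,str(x+k),(int(k*5.3),8),0,.3,(0,0,255)); cv2.line(c,(int(k*5.3),10),(int(k*5.3),14),(0,0,255))
        if k<112: cv2.putText(c,str(y+k),(0,int(k*5.3)+4),0,.3,(0,0,255)); cv2.line(c,(20,int(k*5.3)),(25,int(k*5.3)),(0,0,255))
    cv2.imwrite(f"pics/c_{n}.png",c)
```

```text
(no output)
```

View pics/c_case.png

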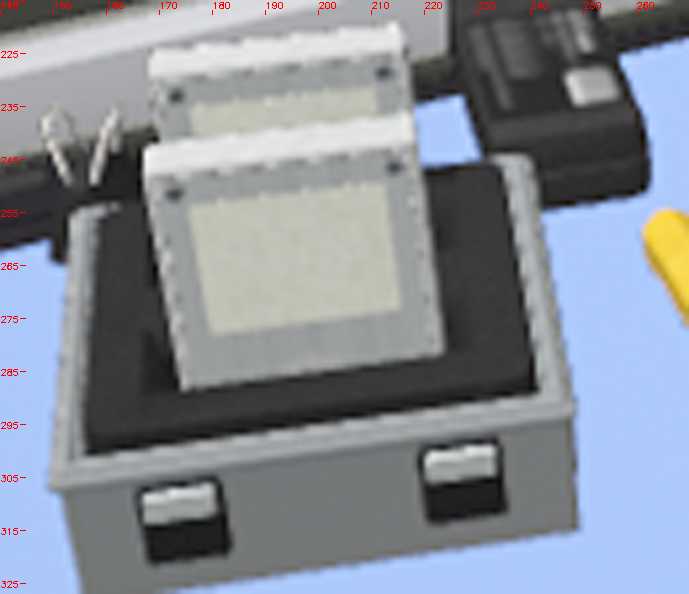

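View pics/c_stand.png

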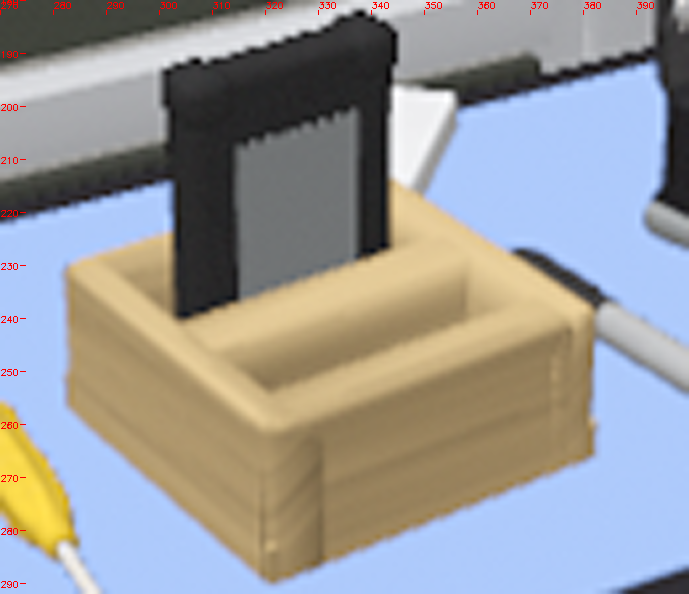

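View pics/c_dock.png

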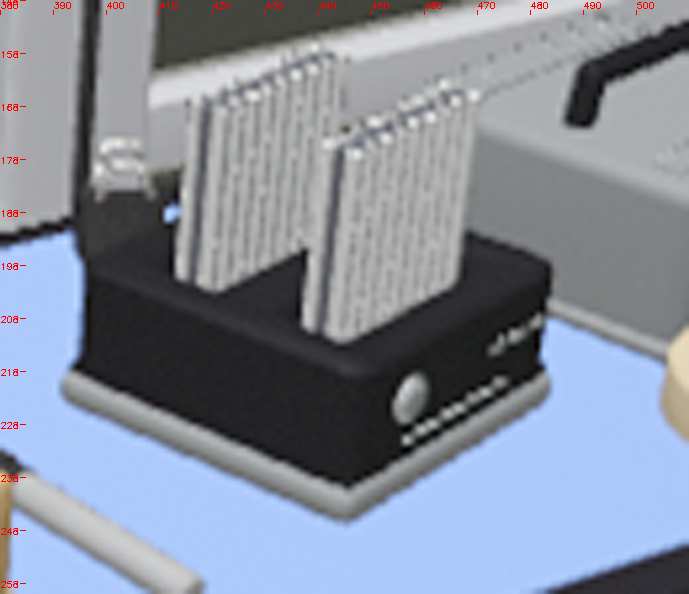

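```bash
cat > fit.py <<'E'
import numpy as np,cv2
from scipy.optimize import least_squares
f,cx,cy=530.294,319.801,233.024
K=np.array([[f,0,cx],[0,f,cy],[0,0,1.]])
rv=np.array([0.69106818,-2.39029977,1.3831896]);tv=np.array([398.09872209,240.55479286,538.06534721])
R=cv2.Rodrigues(rv)[0]; print("cam",-R.T@tv)
def W(p,L):
    c,s=np.cos(p[2]),np.sin(p[2]); L=np.array(L,float)
    return np.c_[p[0]+c*L[:,0]-s*L[:,1],p[1]+s*L[:,0]+c*L[:,1],L[:,2]]
def fit(name,org,pts,K=K,rv=rv,tv=tv,sc=5.3,g=(700,0,0)):
    L=[q[:3] for q in pts]; uv=np.array([[org[0]+q[3]/sc,org[1]+q[4]/sc] for q in pts])
    fn=lambda p:(cv2.projectPoints(W(p,L),rv,tv,K,None)[0][:,0]-uv).ravel()
    s=min((least_squares(fn,(g[0],y,a),loss='soft_l1') for a in(-1,0,1) for y in(-400,0,400)),key=lambda s:s.cost)
    print(name,s.x.round(3),"deg",np.degrees(s.x[2]).round(1)); print(fn(s.x).reshape(-1,2).round(1).tolist()); return s.x
if __name__=="__main__":
    o=(140,215)
    d1=[(-33.5,35,112,146,180),(-33.5,-35,112,414,146),(-18.5,35,112,144,150),(-18.5,-35,112,411,113)]
    d2=[(18.5,35,112,150,82),(18.5,-35,112,410,52),(33.5,35,112,152,55),(33.5,-35,112,402,25)]
    fit("case",o,[(-68,-68,0,577,530),(-68,68,0,82,592)]+d1+d2);fit("c1",o,d1);fit("c2",o,d2)
    o=(270,180)
    fit("stand",o,[(-60,61,0,272,582),(-60,-61,0,593,455),(60,61,0,68,405),(-60,61,55,270,430),(-60,-61,55,593,308),(60,61,55,68,270)])
    o=(380,148)
    d1=[(-33.5,35,120,340,155),(-33.5,-35,120,472,97),(-18.5,35,120,326,143)]
    d2=[(18.5,35,120,206,105),(18.5,-35,120,338,58),(33.5,35,120,190,97)]
    fit("dock",o,[(-62,62,0,345,520),(62,62,0,62,392),(-62,-62,0,550,395)]+d1+d2);fit("d1",o,d1);fit("d2",o,d2)
E
python3 fit.py
```

```text
cam [141.5635716  504.89463558 480.52542172]
case [648.083  56.698  -0.779] deg -44.6
[[3.4, 3.3], [-1.3, 6.2], [-0.8, -0.7], [1.1, -0.7], [-0.2, -0.6], [1.1, 0.2], [-0.7, -0.6], [-0.2, -0.6], [-0.8, -0.4], [0.7, -0.3]]
c1 [648.026  58.009  -0.759] deg -43.5
[[-1.0, -0.1], [1.0, -0.6], [-0.6, 0.1], [0.7, 0.3]]
c2 [646.641  57.319   5.511] deg 315.7
[[-0.4, -0.1], [0.1, -0.3], [-0.6, 0.1], [1.0, 0.1]]
stand [ 5.33725e+02 -1.31727e+02 -4.18000e-01] deg -23.9
[[-0.1, 1.1], [1.1, 0.3], [-0.6, 0.2], [-0.2, -0.4], [2.7, -0.8], [-2.2, -2.6]]
dock [ 433.692 -340.299 -188.718] deg -10812.8
[[-0.0, 3.3], [-2.9, 3.4], [-0.9, 2.1], [3.1, -1.0], [0.7, -1.6], [-1.8, -1.2], [2.9, 0.1], [0.9, -1.8], [-1.1, -0.7]]
d1 [ 433.134 -334.702  766.293] deg 43905.3
[[1.2, 0.2], [0.2, -0.2], [-3.5, -0.1]]
d2 [  434.375  -334.455 -1282.038] deg -73455.3
[[0.7, 0.8], [0.4, -0.8], [-3.0, -0.1]]
```

Scene fit: the case is near (648, 57) at -44.6°, the stand near (534, -132) at -24° and the dock near (434, -340) at about -13°. These are plausible and within reach. I'll go up and over for a better look with the wrist camera.

```bash
cat > h.py <<'E'
import numpy as np,cv2,sys
from scipy.spatial.transform import Rotation as Ro
from workcell import r
def delta(x,y,z,deg):
    o=r.get_obs(); q=o["tcp_rot"]; R=Ro.from_quat([q[1],q[2],q[3],q[0]]).as_matrix()
    d=R.T@(np.array([x,y,z])-o["tool_pos"])/1000
    a=np.radians(deg); Y=np.array([np.cos(a),np.sin(a),0]); Z=np.array([0,0,-1.])
    T=np.c_[np.cross(Y,Z),Y,Z]
    t=Ro.from_matrix(R.T@T).as_rotvec()
    print("t",round(o["time_s"],2),"pos",o["tool_pos"].round(1),"yaw",np.degrees(np.arctan2(R[1,1],R[0,1])).round(1),"gap",round(o["finger_gap"],1),"F",o["contact_force"].round(1))
    print("turn",t.round(4),"shift",d.round(4))
def snap(n,f):
    i=r.get_image(n); cv2.imwrite(f,i["pixels"]); np.savez(f[:-4],**{k:v for k,v in i.items() if k!="pixels"}); return i
if __name__=="__main__": delta(*map(float,sys.argv[1:5]))
E
python3 -m crank '[[[0,0,0,0,0,-0.06,0],[0,0,0,0,0,-0.12,0],[0,0,0,0,0,-0.18,0],[0,0,0,0,0,-0.21,0],[0,0,1.7,-0.553,-0.547,-0.21,0],[0,0,1.7,-0.553,-0.547,-0.21,0],[0,0,1.7,-0.553,-0.547,-0.21,0],[0,0,1.7,-0.553,-0.547,-0.21,0],[0,0,1.7,-0.553,-0.547,-0.21,0],[0,0,1.7,-0.553,-0.547,-0.21,0],[0,0,1.7,-0.553,-0.547,-0.21,0],[0,0,1.7,-0.553,-0.547,-0.21,0],[0,0,1.7,-0.553,-0.547,-0.21,0],[0,0,1.7,-0.553,-0.547,-0.21,0],[0,0,1.7,-0.553,-0.547,-0.21,0],[0,0,1.7,-0.553,-0.547,-0.21,0],[0,0,1.7,-0.553,-0.547,-0.21,0],[0,0,1.7,-0.553,-0.547,-0.21,0],[0,0,1.7,-0.553,-0.547,-0.21,0],[0,0,1.7,-0.553,-0.547,-0.21,0]]]'
python3 - <<'E'
from h import *
delta(534,-132,300,-24)
i=snap("wrist","pics/w1.png"); R=cv2.Rodrigues(np.array(i["rvec"]))[0]; print("cam",(-R.T@i["tvec"]).round(1),"axes",R.round(2).tolist())
E
```

```text
time_s: 2.65
tool_pos: [559.2, -57.1, 416.7]
tcp_rot: [-0.0, 0.838, 0.546, 0.0]
contact_force: [0.0, -0.2, -0.5]
finger_gap: 88.1
grip_force: 0.0
t 2.65 pos [559.2 -57.1 416.7] yaw -23.8 gap 88.1 F [ 0.  -0.2 -0.5]
turn [-0.0004 -0.0009  0.0034] shift [-0.0788  0.0072  0.1166]
cam [586.3   2.5 594.8] axes [[0.91, -0.4, 0.0], [-0.39, -0.88, 0.26], [-0.1, -0.23, -0.97]]
```

View pics/w1.png

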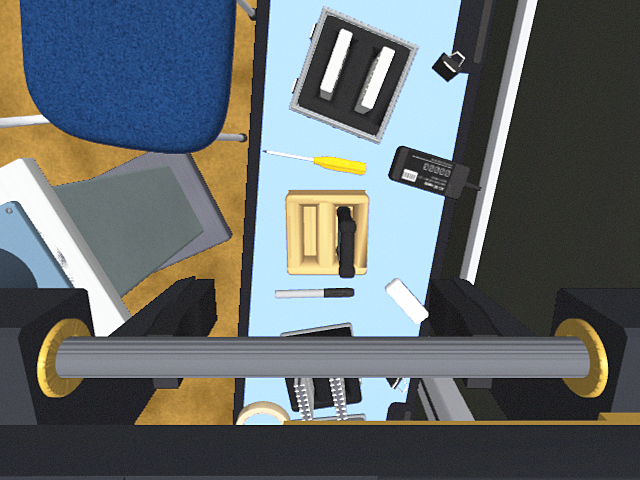

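The wrist view shows the case at (355,75), the stand at (327,232) and part of the dock at (320,380). Next is an enlarged crop of the case and stand.

```bash
cat > mont.py <<'E'
import cv2,numpy as np
def tile(im,x,y,w,h,s):
    c=cv2.resize(im[y:y+h,x:x+w],None,fx=s,fy=s,interpolation=cv2.INTER_CUBIC)
    for k in range(0,w,10): cv2.putText(c,str(x+k),(int(k*s),8),0,.3,(0,0,255)); cv2.line(c,(int(k*s),9),(int(k*s),14),(0,0,255))
    for k in range(0,h,10): cv2.putText(c,str(y+k),(0,int(k*s)+4),0,.3,(0,0,255)); cv2.line(c,(20,int(k*s)),(25,int(k*s)),(0,0,255))
    return c
E
python3 -c "
from mont import *
im=cv2.imread('pics/w1.png')
cv2.imwrite('pics/w1m.png',np.hstack([tile(im,283,0,140,150,3.2),tile(im,278,140,100,150,3.2)]))"
```

```text
(no output)
```

View pics/w1m.png

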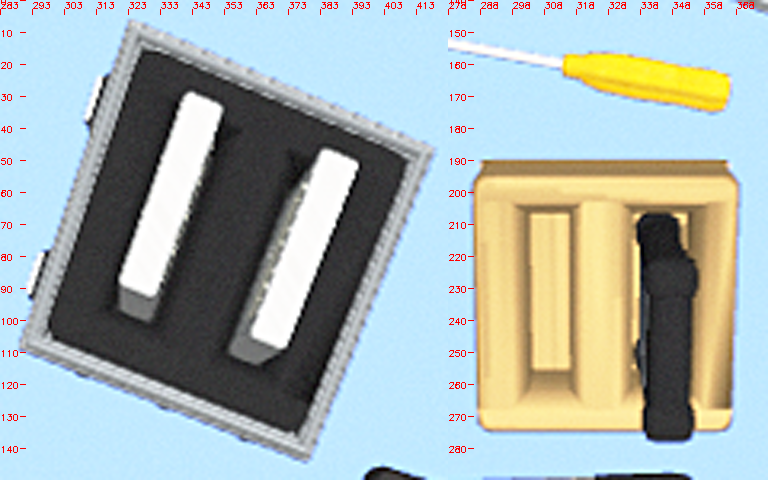

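```bash
cat > f2.py <<'E'
from fit import *
z=np.load("pics/w1.npz"); Kw=np.array([[z["fx"],0,z["cx"]],[0,z["fy"],z["cy"]],[0,0,1.]])
a=dict(K=Kw,rv=z["rvec"],tv=z["tvec"],sc=3.2,g=(600,0,0))
d1=[(-33.5,35,112,185,93),(-18.5,35,112,225,103),(-18.5,-35,112,155,297),(-33.5,-35,112,120,290)]
d2=[(18.5,35,112,322,150),(33.5,35,112,359,160),(33.5,-35,112,287,350),(18.5,-35,112,251,345)]
for h in(45,52): fit("caserim",(283,0),[(-68,68,h,135,22),(68,68,h,435,150),(68,-68,h,308,460),(-68,-68,h,20,347)],**a)
fit("d1",(283,0),d1,**a);fit("d2",(283,0),d2,**a);fit("d12",(283,0),d1+d2,**a)
fit("stand",(278,140),[(-60,61,55,27,178),(60,61,55,290,178),(60,-61,55,287,430),(-60,-61,55,29,428)],**a)
E
python3 f2.py
```

```text
cam [141.5635716  504.89463558 480.52542172]
caserim [654.047  52.683  -0.786] deg -45.0
[[-0.7, -2.1], [1.9, -0.1], [0.4, 2.1], [-1.0, 0.4]]
caserim [653.303  51.958  18.059] deg 1034.7
[[-0.7, -3.3], [3.1, -0.1], [0.6, 3.1], [-1.8, 0.5]]
d1 [653.542  53.303  -0.758] deg -43.5
[[-0.0, -1.0], [-0.2, 0.8], [0.7, 1.3], [-0.3, -1.0]]
d2 [653.251  51.986  -0.757] deg -43.4
[[-0.4, -0.8], [0.1, 0.8], [0.4, 1.4], [-0.0, -1.5]]
d12 [ 653.418   52.716 -233.24 ] deg -13363.7
[[0.2, -0.5], [-0.0, 1.3], [0.7, 1.8], [-0.2, -0.6], [-0.4, -1.3], [0.1, 0.4], [0.1, 0.8], [-0.3, -2.1]]
stand [ 535.799 -131.319    5.868] deg 336.2
[[-1.1, -1.0], [1.3, -1.0], [-0.4, 1.1], [0.3, 1.8]]
```

```bash
python3 h.py 448 -275 360 -13.5
```

```text
t 2.7 pos [559.2 -57.3 416.7] yaw -23.8 gap 88.3 F [-0.3 -0.1 -0.4]
turn [-0.0002 -0.0008 -0.1801] shift [-0.2441 -0.0138  0.0565]
```

```bash
python3 -m crank '[[[0,0,-0.18,-0.245,-0.014,0.055,0.64],[0,0,-0.18,-0.245,-0.014,0.055,0.64],[0,0,-0.18,-0.245,-0.014,0.055,0.64],[0,0,-0.18,-0.245,-0.014,0.055,0.64],[0,0,-0.18,-0.245,-0.014,0.055,0.64],[0,0,-0.18,-0.245,-0.014,0.055,0.64],[0,0,-0.18,-0.245,-0.014,0.055,0.64]]]'
python3 - <<'E'
from h import *
from mont import tile
i=snap("wrist","pics/w2.png"); cv2.imwrite("pics/w2m.png",tile(i["pixels"],220,120,220,180,3.3)); delta(448,-275,360,-13.5)
E
```

```text
time_s: 3.58
tool_pos: [448.5, -275.2, 361.8]
tcp_rot: [0.0, 0.785, 0.62, 0.0]
contact_force: [-0.6, 0.4, -0.8]
finger_gap: 31.6
grip_force: 0.0
t 3.62 pos [ 448.4 -275.4  361.8] yaw -13.4 gap 31.8 F [0.6 0.4 1.4]
turn [ 0.0003 -0.0004  0.0009] shift [ 0.0003 -0.0004  0.0018]
```

View pics/w2m.png

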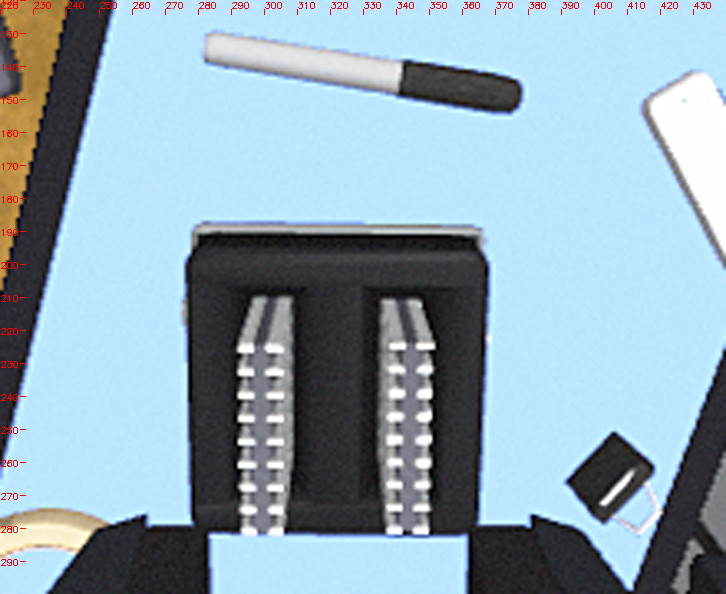

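```bash
cat > f3.py <<'E'
from fit import *
z=np.load("pics/w2.npz"); Kw=np.array([[z["fx"],0,z["cx"]],[0,z["fy"],z["cy"]],[0,0,1.]])
a=dict(K=Kw,rv=z["rvec"],tv=z["tvec"],sc=3.3,g=(450,0,0))
o=(220,120)
d1=[(-33.5,35,120,238,342),(-18.5,35,120,284,342),(-18.5,-35,120,286,533),(-33.5,-35,120,241,533)]
d2=[(18.5,35,120,388,341),(33.5,35,120,435,341),(33.5,-35,120,429,533),(18.5,-35,120,386,533)]
fit("d1",o,d1,**a);fit("d2",o,d2,**a);fit("d12",o,d1+d2,**a)
fit("foot",o,[(-62,62,0,193,228),(62,62,0,482,229)],**a)
p=fit("all",o,[(-62,62,0,193,228),(62,62,0,482,229)]+d1+d2,**a)
E
python3 f3.py
```

```text
cam [141.5635716  504.89463558 480.52542172]
d1 [ 433.998 -339.719  100.294] deg 5746.4
[[0.3, -0.2], [-0.3, -0.2], [-0.4, 0.2], [0.4, 0.2]]
d2 [ 4.33343e+02 -3.39180e+02 -2.39000e-01] deg -13.7
[[0.4, -0.1], [-0.5, 0.0], [-0.1, 0.1], [0.1, -0.0]]
d12 [ 433.66  -339.479  -25.369] deg -1453.5
[[-0.1, -0.3], [-0.7, -0.3], [-0.7, 0.1], [0.1, 0.1], [0.7, 0.1], [-0.2, 0.1], [0.3, 0.1], [0.5, 0.1]]
foot [ 4.32984e+02 -3.44495e+02 -2.38000e-01] deg -13.6
[[-0.1, 0.0], [0.1, 0.0]]
all [ 4.33673e+02 -3.39756e+02 -2.38000e-01] deg -13.7
[[-0.4, -3.4], [-0.1, -3.3], [0.1, -0.1], [-0.5, -0.1], [-0.7, 0.3], [0.1, 0.2], [0.8, 0.3], [-0.1, 0.4], [0.3, 0.4], [0.5, 0.4]]
```

Dock: (433.7, -339.5) at -13.6°, and the drive tops agree to within 1 px. Next I'll pick the front finned drive.

```bash
python3 h.py 408.4 -333.4 76 -13.6
```

```text
t 3.62 pos [ 448.4 -275.4  361.8] yaw -13.4 gap 31.8 F [0.6 0.4 1.4]
turn [ 0.0003 -0.0004  0.0027] shift [-0.0659 -0.0255  0.2857]
```

```bash
python3 -m crank '[[[0,0,0.003,-0.04,-0.015,0.03,0.64],[0,0,0.003,-0.066,-0.0255,0.08,0.64],[0,0,0.003,-0.066,-0.0255,0.13,0.64],[0,0,0.003,-0.066,-0.0255,0.17,0.64],[0,0,0.003,-0.066,-0.0255,0.2,0.64],[0,0,0.003,-0.066,-0.0255,0.2,0.64],[0,0,0.003,-0.066,-0.0255,0.2,0.64]]]'
python3 - <<'E'
from h import *
from mont import tile
snap("wrist","pics/w3.png"); delta(408.4,-333.4,76,-13.6)
E
```

```text
time_s: 4.5
tool_pos: [407.9, -335.3, 162.8]
tcp_rot: [0.001, 0.787, 0.617, 0.0]
contact_force: [-0.4, 0.6, 0.4]
finger_gap: 31.4
grip_force: 0.0
t 4.55 pos [ 408.1 -335.5  163.1] yaw -13.8 gap 31.9 F [ 0.1 -0.6  0.1]
turn [ 0.0023  0.0006 -0.0028] shift [ 0.0022 -0.0004  0.0871]
```

View pics/w3.png

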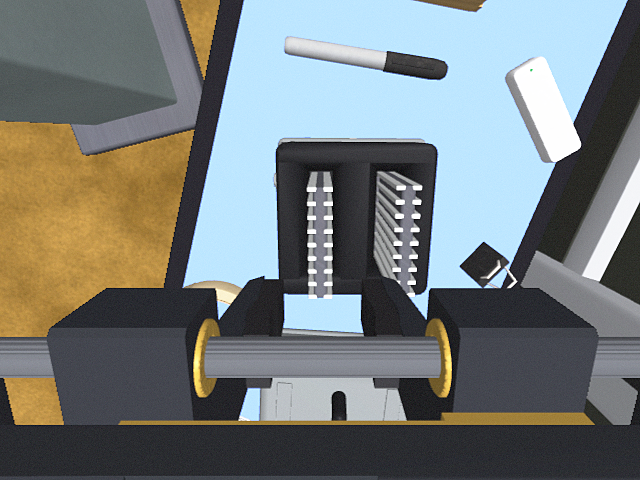

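The wrist view shows the fingers' inner edges at about x = 283 and 362, so the front drive at x = 320 is centred between them. I'll descend and grip.

```bash
python3 -m crank '[[[0,0,-0.003,0.002,0,0.03,0.64],[0,0,-0.003,0.002,0,0.055,0.64],[0,0,-0.003,0.002,0,0.075,0.64],[0,0,-0.003,0.002,0,0.087,0.64],[0,0,-0.003,0.002,0,0.087,0.64],[0,0,-0.003,0.002,0,0.087,0.75],[0,0,-0.003,0.002,0,0.087,0.85],[0,0,-0.003,0.002,0,0.087,1],[0,0,-0.003,0.002,0,0.087,1],[0,0,-0.003,0.002,0,0.087,1]]]' 30; python3 h.py 408.4 -333.4 250 -13.6
```

```text
time_s: 5.8
tool_pos: [407.8, -333.5, 75.4]
tcp_rot: [0.001, 0.786, 0.618, 0.0]
contact_force: [-0.5, 0.4, 6.3]
finger_gap: 14.7
grip_force: 30.0
t 5.8 pos [ 407.8 -333.5   75.4] yaw -13.6 gap 14.7 F [-0.5  0.4  6.3]
turn [ 0.0013  0.0002 -0.0007] shift [ 0.0002  0.0007 -0.1746]
```

```bash
python3 -m crank '[[[0,0,0,0,0,-0.005,1],[0,0,0,0,0,-0.015,1],[0,0,0,0,0,-0.03,1],[0,0,0,0,0,-0.06,1],[0,0,0,0,0,-0.1,1],[0,0,0,0,0,-0.14,1],[0,0,0,0,0,-0.165,1],[0,0,0,0,0,-0.175,1],[0,0,0,0,0,-0.175,1]]]'; python3 h.py 512 -120.8 250 -23.8
```

```text
time_s: 6.92
tool_pos: [407.4, -333.1, 249.9]
tcp_rot: [0.0, 0.786, 0.618, 0.0]
contact_force: [-1.2, 0.6, -1.3]
finger_gap: 14.4
grip_force: 30.0
t 6.92 pos [ 407.4 -333.1  249.9] yaw -13.6 gap 14.4 F [-1.2  0.6 -1.3]
turn [ 0.0008 -0.0002  0.1776] shift [ 0.231   0.0516 -0.    ]
```

```bash
python3 -m crank '[[[0,0,0.02,0.015,0.003,0,1],[0,0,0.06,0.05,0.012,0,1],[0,0,0.1,0.1,0.022,0,1],[0,0,0.14,0.15,0.034,0,1],[0,0,0.17,0.19,0.043,0,1],[0,0,0.178,0.218,0.049,0.01,1],[0,0,0.178,0.23,0.0515,0.03,1],[0,0,0.178,0.231,0.0515,0.045,1],[0,0,0.178,0.231,0.0515,0.05,1],[0,0,0.178,0.231,0.0515,0.05,1],[0,0,0.178,0.231,0.0515,0.05,1]]]'
python3 - <<'E'
from h import *
from mont import tile
i=snap("wrist","pics/w4.png"); snap("scene","pics/s4.png"); delta(512,-120.8,120,-23.8)
j=cv2.imread("pics/s4.png")
cv2.imwrite("pics/m4.png",np.hstack([tile(i["pixels"],220,80,200,300,2),tile(j,270,130,130,200,3)]))
E
```

```text
time_s: 8.3
tool_pos: [512.0, -121.6, 200.2]
tcp_rot: [0.0, 0.838, 0.545, 0.0]
contact_force: [0.1, -0.0, -2.5]
finger_gap: 14.7
grip_force: 30.0
t 8.4 pos [ 512.1 -121.3  200.2] yaw -23.9 gap 14.3 F [-0.3 -0.6 -1.8]
turn [ 0.001  -0.0004 -0.0012] shift [ 0.0003 -0.0004  0.0802]
```

View pics/m4.png

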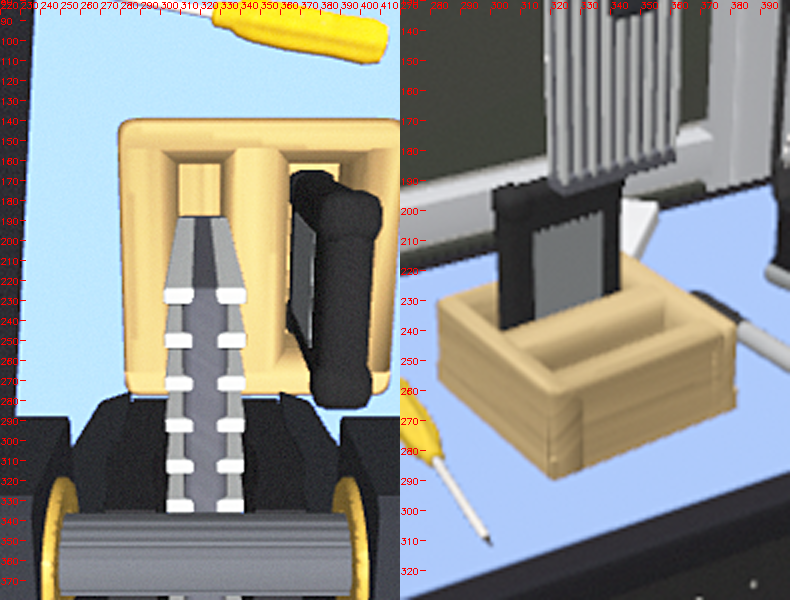

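The wrist view puts the drive above the front slot: drive bottom edge at about (311,188), slot floor end centred at about x = 320 - 9. I'll check that against the projected model.

```bash
cat > chk.py <<'E'
from fit import W; import numpy as np,cv2
def proj(f,P):
    z=np.load(f); K=np.array([[z["fx"],0,z["cx"]],[0,z["fy"],z["cy"]],[0,0,1.]])
    return cv2.projectPoints(np.array(P,float),z["rvec"],z["tvec"],K,None)[0][:,0].round(1).tolist()
E
python3 - <<'E'
from chk import *
S=(535.8,-131.3,np.radians(-23.8))
print(proj("pics/w4.npz",W(S,[(-60,61,55),(60,61,55),(-35.5,42,15),(-16.5,42,15),(-42.5,42,55),(-9.5,42,55)])))
D=(512.1,-121.3,np.radians(-23.9))
print(proj("pics/w4.npz",W(D,[(-7.5,35,144.8),(7.5,35,144.8),(-7.5,35,244.8),(7.5,35,244.8)])))
print(proj("pics/s4.npz",W(S,[(-60,61,0),(-60,-61,0),(60,61,0)])),proj("pics/s4.npz",W(D,[(-7.5,35,144.8),(-7.5,-35,144.8)])))
E
```

```text
cam [141.5635716  504.89463558 480.52542172]
[[279.0, 139.7], [425.4, 139.4], [310.5, 160.1], [330.8, 160.0], [300.7, 163.2], [340.4, 163.1]]
[[308.4, 186.1], [333.0, 186.0], [299.2, 222.3], [341.1, 222.3]]
[[320.0, 290.7], [381.8, 265.9], [281.1, 256.4]] [[323.7, 195.0], [361.8, 183.6]]
```

```bash
python3 -m crank '[[[0,0,0,0,0,0.02,1],[0,0,0,0,0,0.05,1],[0,0,0,0,0,0.075,1],[0,0,0,0,0,0.085,1],[0,0,0,0,0,0.093,1],[0,0,0,0,0,0.1,1],[0,0,0,0,0,0.107,1],[0,0,0,0,0,0.113,1],[0,0,0,0,0,0.119,1],[0,0,0,0,0,0.124,1],[0,0,0,0,0,0.124,1]]]'; python3 h.py 512 -120.8 70.4 -23.8
```

```text
time_s: 9.78
tool_pos: [511.6, -120.8, 75.3]
tcp_rot: [-0.0, 0.838, 0.546, -0.0]
contact_force: [-0.1, 0.3, -1.4]
finger_gap: 14.6
grip_force: 30.0
t 9.78 pos [ 511.6 -120.8   75.3] yaw -23.8 gap 14.6 F [-0.1  0.3 -1.4]
turn [-0.0006  0.0002 -0.0007] shift [0.0002 0.0004 0.0049]
```

```bash
python3 -m crank '[[[0,0,0,0,0,0.001,1],[0,0,0,0,0,0.002,1],[0,0,0,0,0,0.003,1],[0,0,0,0,0,0.004,1],[0,0,0,0,0,0.0045,1],[0,0,0,0,0,0.005,1],[0,0,0,0,0,0.0055,1],[0,0,0,0,0,0.0055,1],[0,0,0,0,0,0.0055,1]]]'; python3 h.py 512 -120.8 70.4 -23.8
```

```text
time_s: 10.9
tool_pos: [512.1, -120.9, 70.4]
tcp_rot: [0.0, 0.838, 0.546, 0.0]
contact_force: [-1.3, 0.3, 3.6]
finger_gap: 14.8
grip_force: 30.0
t 10.9 pos [ 512.1 -120.9   70.4] yaw -23.8 gap 14.8 F [-1.3  0.3  3.6]
turn [ 0.0004 -0.0003 -0.0007] shift [ 0.0001 -0.0001 -0.    ]
```

```bash
python3 -m crank '[[[0,0,0,0,0,0,0.82],[0,0,0,0,0,0,0.75],[0,0,0,0,0,0,0.64],[0,0,0,0,0,0,0.64],[0,0,0,0,0,-0.02,0.64],[0,0,0,0,0,-0.06,0.64],[0,0,0,0,0,-0.11,0.64],[0,0,0,0,0,-0.15,0.64],[0,0,0,0,0,-0.15,0.64]]]'; python3 h.py 634.7 70.6 220 -44
```

```text
time_s: 12.02
tool_pos: [513.8, -121.3, 222.9]
tcp_rot: [0.002, 0.838, 0.546, 0.002]
contact_force: [-1.2, -0.2, -0.8]
finger_gap: 31.6
grip_force: 0.0
t 12.03 pos [ 513.8 -121.3  222.9] yaw -23.8 gap 31.6 F [-1.2 -0.2 -0.8]
turn [ 0.0048 -0.0033  0.352 ] shift [0.2244 0.033  0.0036]
```

```bash
python3 -m crank '[[[0,0,0.06,0.03,0.005,0,0.64],[0,0,0.16,0.09,0.013,0,0.64],[0,0,0.26,0.15,0.022,0,0.64],[0,0,0.352,0.2,0.03,0,0.64],[0,0,0.352,0.225,0.033,0,0.64],[0,0,0.352,0.225,0.033,0,0.64],[0,0,0.352,0.225,0.033,0,0.64]]]'
python3 - <<'E'
from h import *
from mont import tile
i=snap("wrist","pics/w5.png"); delta(634.7,70.6,68,-44)
cv2.imwrite("pics/m5.png",tile(i["pixels"],210,50,240,240,2.5))
E
```

```text
time_s: 12.9
tool_pos: [632.0, 69.6, 219.5]
tcp_rot: [0.0, 0.921, 0.39, -0.001]
contact_force: [-0.2, 0.1, -0.9]
finger_gap: 31.7
grip_force: 0.0
t 12.95 pos [632.1  69.4 219.8] yaw -44.2 gap 31.7 F [ 0.1 -0.4 -0.8]
turn [-0.0001  0.0011 -0.0027] shift [0.0029 0.001  0.1518]
```

View pics/m5.png

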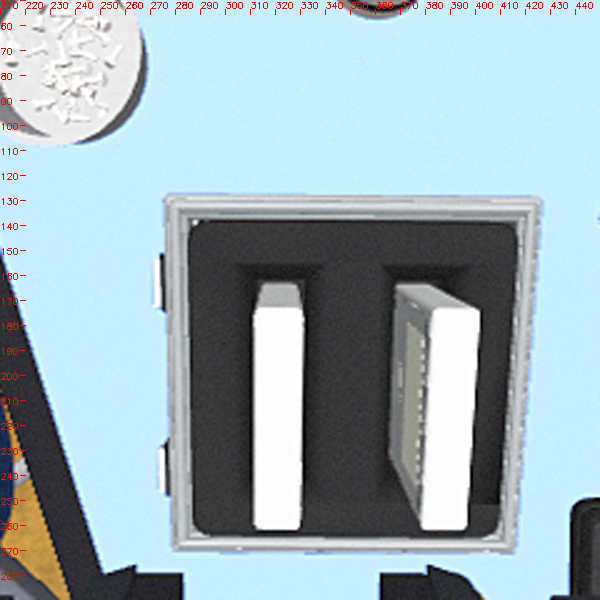

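```bash
cat > f5.py <<'E'
from fit import *
z=np.load("pics/w5.npz"); Kw=np.array([[z["fx"],0,z["cx"]],[0,z["fy"],z["cy"]],[0,0,1.]])
a=dict(K=Kw,rv=z["rvec"],tv=z["tvec"],sc=2.5,g=(650,0,0)); o=(210,50)
d1=[(-33.5,35,112,254,307),(-18.5,35,112,303,307),(-18.5,-35,112,300,530),(-33.5,-35,112,254,530)]
d2=[(18.5,35,112,432,307),(33.5,35,112,481,307),(33.5,-35,112,467,530),(18.5,-35,112,421,530)]
fit("d1",o,d1,**a);fit("d2",o,d2,**a);fit("d12",o,d1+d2,**a)
fit("foam",o,[(-42.5,45,50,237,263),(-9.5,45,50,322,263),(9.5,45,50,386,263),(42.5,45,50,468,263)],**a)
fit("rim",o,[(-68,68,45,165,198),(68,68,45,540,199),(68,-68,45,515,552),(-68,-68,45,176,550)],**a)
E
python3 f5.py
```

```text
cam [141.5635716  504.89463558 480.52542172]
d1 [653.015  54.035  -0.777] deg -44.5
[[-0.4, -0.3], [0.3, -0.2], [0.3, 0.4], [-0.3, 0.3]]
d2 [653.719  53.905  -0.778] deg -44.6
[[-0.3, -0.4], [0.3, -0.2], [0.3, 0.4], [-0.3, 0.2]]
d12 [653.364  53.958  -0.775] deg -44.4
[[-0.1, -0.5], [0.6, -0.4], [0.8, 0.2], [0.2, 0.1], [-0.9, -0.2], [-0.2, -0.1], [0.1, 0.5], [-0.5, 0.4]]
foam [653.115  53.192  -0.77 ] deg -44.1
[[-1.4, -0.0], [1.7, 0.0], [-2.5, 0.0], [1.8, 0.0]]
rim [652.878  53.376  -0.773] deg -44.3
[[-1.5, -1.0], [1.8, -0.9], [1.5, 2.2], [-1.8, 2.7]]
```

```bash
python3 h.py 634.5 72 67.4 -44.4
```

```text
t 12.95 pos [632.1  69.4 219.8] yaw -44.2 gap 31.7 F [ 0.1 -0.4 -0.8]
turn [-0.0001  0.0011  0.0042] shift [ 3.700e-03 -1.000e-04  1.524e-01]
```

```bash
python3 -m crank '[[[0,0,0.004,0.0037,0,0.03,0.64],[0,0,0.004,0.0037,0,0.07,0.64],[0,0,0.004,0.0037,0,0.105,0.64],[0,0,0.004,0.0037,0,0.13,0.64],[0,0,0.004,0.0037,0,0.147,0.64],[0,0,0.004,0.0037,0,0.152,0.64],[0,0,0.004,0.0037,0,0.152,0.64],[0,0,0.004,0.0037,0,0.152,0.75],[0,0,0.004,0.0037,0,0.152,0.85],[0,0,0.004,0.0037,0,0.152,1],[0,0,0.004,0.0037,0,0.152,1],[0,0,0.004,0.0037,0,0.152,1]]]' 30; python3 h.py 634.5 72 250 -44.4
```

```text
time_s: 14.45
tool_pos: [636.1, 74.4, 68.9]
tcp_rot: [0.0, 0.921, 0.389, 0.001]
contact_force: [-1.7, 0.4, 5.1]
finger_gap: 15.0
grip_force: 30.0
t 14.45 pos [636.1  74.4  68.9] yaw -44.2 gap 15.0 F [-1.7  0.4  5.1]
turn [ 0.0007 -0.0011  0.0029] shift [-0.0026  0.0006 -0.1811]
```

```bash
python3 -m crank '[[[0,0,0,0,0,-0.005,1],[0,0,0,0,0,-0.015,1],[0,0,0,0,0,-0.03,1],[0,0,0,0,0,-0.06,1],[0,0,0,0,0,-0.1,1],[0,0,0,0,0,-0.14,1],[0,0,0,0,0,-0.17,1],[0,0,0,0,0,-0.181,1],[0,0,0,0,0,-0.181,1],[0,0,0,0,0,-0.181,1]]]'; python3 h.py 409 -330.9 240 -13.6
```

```text
time_s: 15.7
tool_pos: [634.6, 74.5, 247.7]
tcp_rot: [-0.0, 0.921, 0.389, -0.001]
contact_force: [0.5, -0.3, -3.0]
finger_gap: 14.5
grip_force: 30.0
t 15.7 pos [634.6  74.5 247.7] yaw -44.2 gap 14.5 F [ 0.5 -0.3 -3. ]
turn [-0.0019  0.0013 -0.5346] shift [-0.4478  0.1211  0.0083]
```

```bash
python3 -m crank '[[[0,0,-0.03,-0.015,0.004,0,1],[0,0,-0.08,-0.05,0.014,0,1],[0,0,-0.14,-0.1,0.027,0,1],[0,0,-0.2,-0.15,0.041,0,1],[0,0,-0.26,-0.2,0.054,0,1],[0,0,-0.32,-0.25,0.068,0,1],[0,0,-0.38,-0.3,0.081,0,1],[0,0,-0.44,-0.35,0.095,0,1],[0,0,-0.5,-0.4,0.108,0.005,1],[0,0,-0.535,-0.43,0.116,0.02,1],[0,0,-0.535,-0.445,0.12,0.035,1],[0,0,-0.535,-0.448,0.121,0.045,1],[0,0,-0.535,-0.448,0.121,0.045,1],[0,0,-0.535,-0.448,0.121,0.045,1],[0,0,-0.535,-0.448,0.121,0.045,1]]]'
python3 - <<'E'
from h import *
from mont import tile
i=snap("wrist","pics/w6.png"); delta(409,-330.9,76.5,-13.6)
cv2.imwrite("pics/m6.png",tile(i["pixels"],210,100,240,240,2.5))
E
```

```text
time_s: 17.58
tool_pos: [410.5, -330.6, 204.5]
tcp_rot: [0.0, 0.785, 0.619, 0.0]
contact_force: [-0.3, 0.0, -3.3]
finger_gap: 14.8
grip_force: 30.0
t 17.62 pos [ 410.4 -330.7  204.5] yaw -13.5 gap 14.5 F [ 0.1 -0.2 -2.7]
turn [0.0009 0.     0.0015] shift [-0.0005 -0.0014  0.128 ]
```

View pics/m6.png

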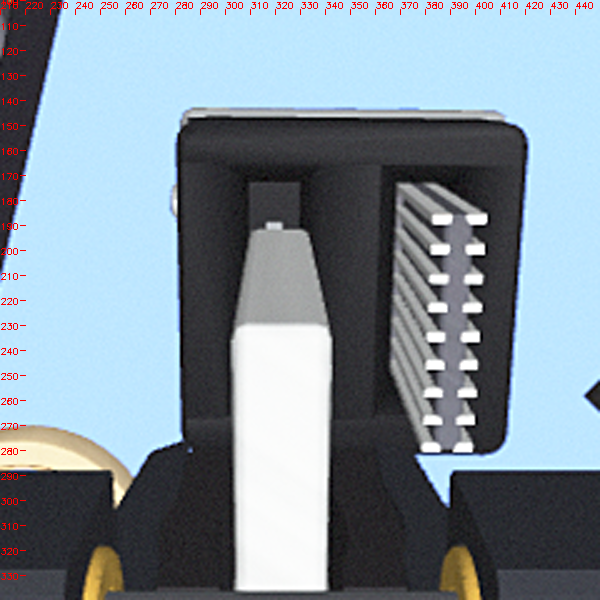

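Run:
```python
from chk import *
S=(433.7,-339.5,np.radians(-13.6)); f="pics/w6.npz"
print(proj(f,W(S,[(-35.5,38,20),(-16.5,38,20),(33.5,35,120),(18.5,35,120)])))
a=np.radians(-13.5);D=(410.4-2.6*.233,-330.7-2.6*.972,a)
print(proj(f,W(D,[(-7.5,35,147.8),(7.5,35,147.8),(-7.5,35,247.8),(7.5,35,247.8)])))
print("seen",[(210+u/2.5,100+v/2.5) for u,v in[(250,181),(299,181),(487,214),(432,214),(249,230),(308,230),(232,324),(331,324)]])
```

```text
cam [141.5635716  504.89463558 480.52542172]
[[309.6, 168.4], [329.9, 168.5], [405.8, 185.5], [383.9, 185.5]]
[[308.6, 190.4], [332.9, 190.4], [299.5, 229.2], [340.8, 229.2]]
seen [(310.0, 172.4), (329.6, 172.4), (404.8, 185.6), (382.8, 185.6), (309.6, 192.0), (333.2, 192.0), (302.8, 229.6), (342.4, 229.6)]
```

```bash
python3 -m crank '[[[0,0,0.0015,0,-0.0018,0.02,1],[0,0,0.0015,0,-0.0018,0.045,1],[0,0,0.0015,0,-0.0018,0.065,1],[0,0,0.0015,0,-0.0018,0.078,1],[0,0,0.0015,0,-0.0018,0.086,1],[0,0,0.0015,0,-0.0018,0.094,1],[0,0,0.0015,0,-0.0018,0.101,1],[0,0,0.0015,0,-0.0018,0.107,1],[0,0,0.0015,0,-0.0018,0.113,1],[0,0,0.0015,0,-0.0018,0.118,1],[0,0,0.0015,0,-0.0018,0.122,1],[0,0,0.0015,0,-0.0018,0.122,1]]]'; python3 h.py 409 -330.9 76.5 -13.6
```

```text
time_s: 19.12
tool_pos: [407.8, -330.6, 81.9]
tcp_rot: [-0.0, 0.786, 0.618, -0.0]
contact_force: [-0.2, -0.3, -2.5]
finger_gap: 14.5
grip_force: 30.0
t 19.12 pos [ 407.8 -330.6   81.9] yaw -13.7 gap 14.5 F [-0.2 -0.3 -2.5]
turn [-0.0004 -0.0001 -0.0011] shift [-0.      0.0012  0.0054]
```

```bash
python3 -m crank '[[[0,0,0,0,0,0.001,1],[0,0,0,0,0,0.002,1],[0,0,0,0,0,0.003,1],[0,0,0,0,0,0.004,1],[0,0,0,0,0,0.0045,1],[0,0,0,0,0,0.005,1],[0,0,0,0,0,0.0055,1],[0,0,0,0,0,0.0055,1]]]'; python3 h.py 409 -330.9 76.5 -13.6
```

```text
time_s: 20.12
tool_pos: [408.1, -330.7, 76.9]
tcp_rot: [0.0, 0.786, 0.618, 0.0]
contact_force: [-0.1, 1.6, 0.8]
finger_gap: 14.9
grip_force: 30.0
t 20.12 pos [ 408.1 -330.7   76.9] yaw -13.7 gap 14.9 F [-0.1  1.6  0.8]
turn [ 0.0003 -0.0001 -0.0011] shift [0.0001 0.0009 0.0004]
```

```bash
python3 -m crank '[[[0,0,0,0,0,0.0005,1],[0,0,0,0,0,0.001,1],[0,0,0,0,0,0.001,1]]]'; python3 h.py 409 -330.9 76.5 -13.6
```

```text
time_s: 20.5
tool_pos: [408.6, -330.9, 76.8]
tcp_rot: [0.0, 0.786, 0.618, 0.001]
contact_force: [-3.0, 2.8, 12.1]
finger_gap: 14.9
grip_force: 30.1
t 20.5 pos [ 408.6 -330.9   76.8] yaw -13.7 gap 14.9 F [-3.   2.8 12.1]
turn [ 0.0015 -0.0006 -0.0012] shift [0.0001 0.0004 0.0003]
```

```bash
python3 -m crank '[[[0,0,0,0,0,0,0.82],[0,0,0,0,0,0,0.75],[0,0,0,0,0,0,0.64],[0,0,0,0,0,0,0.64],[0,0,0,0,0,-0.02,0.64],[0,0,0,0,0,-0.05,0.64],[0,0,0,0,0,-0.075,0.64],[0,0,0,0,0,-0.085,0.64],[0,0,0,-0.002,0.02,-0.085,0.64],[0,0,0,-0.0024,0.045,-0.085,0.64],[0,0,0,-0.0024,0.0524,-0.085,0.64],[0,0,0,-0.0024,0.0524,-0.085,0.64],[0,0,0,-0.0024,0.0524,-0.085,0.64],[0,0,0,-0.0024,0.0524,-0.085,0.64]]]'; python3 h.py 459 -345.6 75.5 -13.6
```

```text
time_s: 22.25
tool_pos: [457.6, -345.3, 160.6]
tcp_rot: [-0.0, 0.786, 0.618, 0.0]
contact_force: [-0.5, 0.2, -0.7]
finger_gap: 31.9
grip_force: 0.0
t 22.25 pos [ 457.6 -345.3  160.6] yaw -13.7 gap 31.9 F [-0.5  0.2 -0.7]
turn [-0.0003 -0.0003 -0.0018] shift [0.     0.0014 0.0851]
```

```bash
python3 -m crank '[[[0,0,0,0,0.001,0.03,0.64],[0,0,0,0,0.001,0.055,0.64],[0,0,0,0,0.001,0.075,0.64],[0,0,0,0,0.001,0.085,0.64],[0,0,0,0,0.001,0.085,0.64],[0,0,0,0,0.001,0.085,0.75],[0,0,0,0,0.001,0.085,0.85],[0,0,0,0,0.001,0.085,1],[0,0,0,0,0.001,0.085,1],[0,0,0,0,0.001,0.085,1]]]' 30; python3 h.py 459 -345.6 250 -13.6
```

```text
time_s: 23.5
tool_pos: [459.6, -346.0, 76.3]
tcp_rot: [0.0, 0.786, 0.618, 0.0]
contact_force: [-2.0, 1.0, 7.5]
finger_gap: 14.6
grip_force: 30.0
t 23.5 pos [ 459.6 -346.    76.3] yaw -13.7 gap 14.6 F [-2.   1.   7.5]
turn [ 0.001   0.0002 -0.0011] shift [ 0.0002 -0.0005 -0.1737]
```

```bash
python3 -m crank '[[[0,0,0,0,0,-0.005,1],[0,0,0,0,0,-0.015,1],[0,0,0,0,0,-0.03,1],[0,0,0,0,0,-0.06,1],[0,0,0,0,0,-0.1,1],[0,0,0,0,0,-0.14,1],[0,0,0,0,0,-0.165,1],[0,0,0,0,0,-0.174,1],[0,0,0,0,0,-0.174,1],[0,0,0,0,0,-0.174,1]]]'; python3 h.py 634.5 71.8 250 -44.4
```

```text
time_s: 24.75
tool_pos: [458.8, -345.0, 248.5]
tcp_rot: [-0.001, 0.786, 0.618, -0.0]
contact_force: [-1.0, 0.1, -2.6]
finger_gap: 14.6
grip_force: 29.9
t 24.75 pos [ 458.8 -345.   248.5] yaw -13.7 gap 14.6 F [-1.   0.1 -2.6]
turn [-2.000e-03 -1.000e-04  5.365e-01] shift [ 0.4465  0.0723 -0.0013]
```

```bash
python3 -m crank '[[[0,0,0.03,0.015,0.003,0,1],[0,0,0.08,0.05,0.008,0,1],[0,0,0.14,0.1,0.016,0,1],[0,0,0.2,0.15,0.024,0,1],[0,0,0.26,0.2,0.032,0,1],[0,0,0.32,0.25,0.04,0,1],[0,0,0.38,0.3,0.049,0,1],[0,0,0.44,0.35,0.057,0,1],[0,0,0.5,0.4,0.065,0.005,1],[0,0,0.536,0.43,0.07,0.02,1],[0,0,0.536,0.444,0.072,0.035,1],[0,0,0.536,0.4465,0.0723,0.05,1],[0,0,0.536,0.4465,0.0723,0.05,1],[0,0,0.536,0.4465,0.0723,0.05,1],[0,0,0.536,0.4465,0.0723,0.05,1]]]'
python3 - <<'E'
from h import *
from mont import tile
i=snap("wrist","pics/w7.png"); delta(634.5,71.8,68.3,-44.4)
cv2.imwrite("pics/m7.png",tile(i["pixels"],210,100,240,240,2.5))
E
```

```text
time_s: 26.62
tool_pos: [635.3, 70.2, 200.5]
tcp_rot: [0.0, 0.922, 0.387, 0.001]
contact_force: [-0.4, 0.2, -2.9]
finger_gap: 14.6
grip_force: 29.9
t 26.68 pos [635.3  70.5 200.4] yaw -44.4 gap 14.9 F [ 0.1 -0.9 -1.5]
turn [ 0.0006 -0.001  -0.0005] shift [ 0.0002 -0.0016  0.1321]
```

View pics/m7.png

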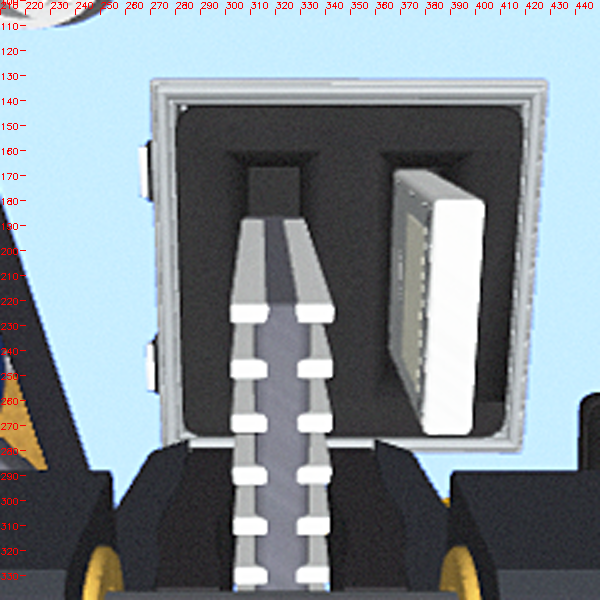

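The slot floor sits at x ≈ 319.6 and the drive bottom at x ≈ 320.2, y ≈ 187.5. Checking both against the model.

Run:
```python
from chk import *
S=(653.1,53.6,np.radians(-44.4)); f="pics/w7.npz"
print(proj(f,W(S,[(-35.5,38,12),(-16.5,38,12),(33.5,35,112),(18.5,35,112)])))
D=(635.3,70.5,np.radians(-44.4))
print(proj(f,W(D,[(-7.5,35,144),(7.5,35,144),(-7.5,35,244),(7.5,35,244)])))
print("seen",[(210+u/2.5,100+v/2.5) for u,v in[(248,167),(300,167),(485,201),(436,201),(244,219),(304,219),(230,305),(335,305)]])
```

```text
cam [141.5635716  504.89463558 480.52542172]
[[309.2, 164.8], [329.3, 164.7], [404.1, 179.9], [382.5, 179.9]]
[[308.1, 186.5], [332.6, 186.5], [298.6, 222.5], [340.2, 222.4]]
seen [(309.2, 166.8), (330.0, 166.8), (404.0, 180.4), (384.4, 180.4), (307.6, 187.6), (331.6, 187.6), (302.0, 222.0), (344.0, 222.0)]
```

```bash
python3 -m crank '[[[0,0,0,0,-0.001,0.02,1],[0,0,0,0,-0.001,0.045,1],[0,0,0,0,-0.001,0.068,1],[0,0,0,0,-0.001,0.08,1],[0,0,0,0,-0.001,0.088,1],[0,0,0,0,-0.001,0.096,1],[0,0,0,0,-0.001,0.103,1],[0,0,0,0,-0.001,0.11,1],[0,0,0,0,-0.001,0.116,1],[0,0,0,0,-0.001,0.122,1],[0,0,0,0,-0.001,0.127,1],[0,0,0,0,-0.001,0.127,1]]]'; python3 h.py 634.5 71.8 68.3 -44.4
```

```text
time_s: 28.18
tool_pos: [634.0, 71.8, 72.2]
tcp_rot: [-0.0, 0.922, 0.388, -0.0]
contact_force: [1.0, -0.1, -2.4]
finger_gap: 14.8
grip_force: 29.9
t 28.18 pos [634.   71.8  72.2] yaw -44.4 gap 14.8 F [ 1.  -0.1 -2.4]
turn [-0.0004  0.0006  0.0004] shift [0.0003 0.0004 0.0039]
```

```bash
python3 -m crank '[[[0,0,0,0,0,0.001,1],[0,0,0,0,0,0.002,1],[0,0,0,0,0,0.003,1],[0,0,0,0,0,0.0035,1],[0,0,0,0,0,0.004,1],[0,0,0,0,0,0.0045,1],[0,0,0,0,0,0.0045,1]]]'; python3 h.py 634.5 71.8 68.3 -44.4
```

```text
time_s: 29.05
tool_pos: [634.4, 71.8, 68.4]
tcp_rot: [0.0, 0.922, 0.388, 0.0]
contact_force: [-0.6, -0.3, 0.2]
finger_gap: 14.7
grip_force: 29.9
t 29.05 pos [634.4  71.8  68.4] yaw -44.4 gap 14.7 F [-0.6 -0.3  0.2]
turn [ 0.0001 -0.0002  0.0004] shift [0.     0.0001 0.0001]
```

```bash
python3 -m crank '[[[0,0,0,0,0,0.0005,1],[0,0,0,0,0,0.001,1],[0,0,0,0,0,0.001,1]]]'; python3 h.py 634.5 71.8 68.3 -44.4
```

```text
time_s: 29.42
tool_pos: [634.9, 71.6, 68.4]
tcp_rot: [0.0, 0.922, 0.388, 0.001]
contact_force: [-2.7, 0.6, 8.9]
finger_gap: 14.5
grip_force: 30.0
t 29.43 pos [634.9  71.6  68.4] yaw -44.4 gap 14.5 F [-2.7  0.6  8.9]
turn [ 0.0005 -0.001   0.0002] shift [-0.0002 -0.0004  0.0001]
```

```bash
python3 -m crank '[[[0,0,0,0,0,0,0.82],[0,0,0,0,0,0,0.75],[0,0,0,0,0,0,0.64],[0,0,0,0,0,0,0.64],[0,0,0,0,0,-0.02,0.64],[0,0,0,0,0,-0.05,0.64],[0,0,0,0,0,-0.075,0.64],[0,0,0,0,0,-0.085,0.64],[0,0,0,0,0.02,-0.085,0.64],[0,0,0,0,0.045,-0.085,0.64],[0,0,0,0,0.0522,-0.085,0.64],[0,0,0,0,0.0522,-0.085,0.64],[0,0,0,0,0.0522,-0.085,0.64],[0,0,0,0,0.0522,-0.085,0.64]]]'; python3 h.py 672.1 35.6 67.5 -44.4
```

```text
time_s: 31.18
tool_pos: [671.2, 36.3, 152.1]
tcp_rot: [-0.0, 0.922, 0.388, -0.0]
contact_force: [-0.2, 0.2, 0.2]
finger_gap: 31.8
grip_force: 0.0
t 31.18 pos [671.2  36.3 152.1] yaw -44.3 gap 31.8 F [-0.2  0.2  0.2]
turn [-0.0006 -0.0001  0.0014] shift [0.0001 0.0012 0.0846]
```

```bash
python3 -m crank '[[[0,0,0,0,0.001,0.03,0.64],[0,0,0,0,0.001,0.055,0.64],[0,0,0,0,0.001,0.075,0.64],[0,0,0,0,0.001,0.085,0.64],[0,0,0,0,0.001,0.085,0.64],[0,0,0,0,0.001,0.085,0.75],[0,0,0,0,0.001,0.085,0.85],[0,0,0,0,0.001,0.085,1],[0,0,0,0,0.001,0.085,1],[0,0,0,0,0.001,0.085,1]]]' 30; python3 h.py 672.1 35.6 250 -44.4
```

```text
time_s: 32.42
tool_pos: [672.9, 34.8, 68.0]
tcp_rot: [0.0, 0.922, 0.388, 0.001]
contact_force: [-1.4, 1.0, 6.7]
finger_gap: 14.6
grip_force: 30.0
t 32.42 pos [672.9  34.8  68. ] yaw -44.4 gap 14.6 F [-1.4  1.   6.7]
turn [ 0.0006 -0.0011  0.0005] shift [ 0.0003 -0.001  -0.182 ]
```

```bash
python3 -m crank '[[[0,0,0,0,0,-0.005,1],[0,0,0,0,0,-0.015,1],[0,0,0,0,0,-0.03,1],[0,0,0,0,0,-0.06,1],[0,0,0,0,0,-0.1,1],[0,0,0,0,0,-0.14,1],[0,0,0,0,0,-0.17,1],[0,0,0,0,0,-0.182,1],[0,0,0,0,0,-0.182,1],[0,0,0,0,0,-0.182,1]]]'; python3 h.py 459 -345.6 250 -13.6
```

```text
time_s: 33.67
tool_pos: [671.5, 34.9, 247.6]
tcp_rot: [-0.0, 0.922, 0.388, -0.001]
contact_force: [0.4, 0.4, -3.0]
finger_gap: 14.8
grip_force: 29.9
t 33.67 pos [671.5  34.9 247.6] yaw -44.4 gap 14.8 F [ 0.4  0.4 -3. ]
turn [-0.0021  0.0012 -0.5371] shift [-0.4206  0.1142 -0.0019]
```

```bash
python3 -m crank '[[[0,0,-0.03,-0.015,0.004,0,1],[0,0,-0.08,-0.05,0.014,0,1],[0,0,-0.14,-0.1,0.027,0,1],[0,0,-0.2,-0.15,0.041,0,1],[0,0,-0.26,-0.2,0.054,0,1],[0,0,-0.32,-0.25,0.068,0,1],[0,0,-0.38,-0.3,0.081,0,1],[0,0,-0.44,-0.35,0.095,0,1],[0,0,-0.5,-0.39,0.106,0.005,1],[0,0,-0.537,-0.41,0.112,0.02,1],[0,0,-0.537,-0.42,0.114,0.035,1],[0,0,-0.537,-0.4206,0.1142,0.045,1],[0,0,-0.537,-0.4206,0.1142,0.045,1],[0,0,-0.537,-0.4206,0.1142,0.045,1],[0,0,-0.537,-0.4206,0.1142,0.045,1]]]'
python3 - <<'E'
from h import *
from mont import tile
from chk import *
i=snap("wrist","pics/w8.png"); delta(459,-345.6,76,-13.6); o=r.get_obs()["tool_pos"]
cv2.imwrite("pics/m8.png",tile(i["pixels"],210,100,240,240,2.5))
S=(433.7,-339.5,np.radians(-13.6)); f="pics/w8.npz"
print(proj(f,W(S,[(16.5,38,20),(35.5,38,20),(-33.5,35,120),(-18.5,35,120)])))
b=o[2]-56; print(proj(f,W((o[0],o[1],np.radians(-13.6)),[(-7.5,35,b),(7.5,35,b),(-7.5,35,b+100),(7.5,35,b+100)])))
E
```

```text
time_s: 35.55
tool_pos: [460.6, -345.5, 204.6]
tcp_rot: [0.0, 0.786, 0.619, 0.0]
contact_force: [0.4, 0.9, -2.6]
finger_gap: 14.9
grip_force: 29.9
cam [141.5635716  504.89463558 480.52542172]
t 35.6 pos [ 460.4 -345.6  204.6] yaw -13.6 gap 14.5 F [ 0.6  0.1 -3.2]
turn [0.0009 0.0001 0.0006] shift [-0.0003 -0.0015  0.1286]
[[309.4, 165.5], [329.7, 165.5], [231.8, 181.3], [253.7, 181.3]]
[[308.5, 186.3], [333.0, 186.3], [299.3, 222.7], [341.1, 222.8]]
```

View pics/m8.png

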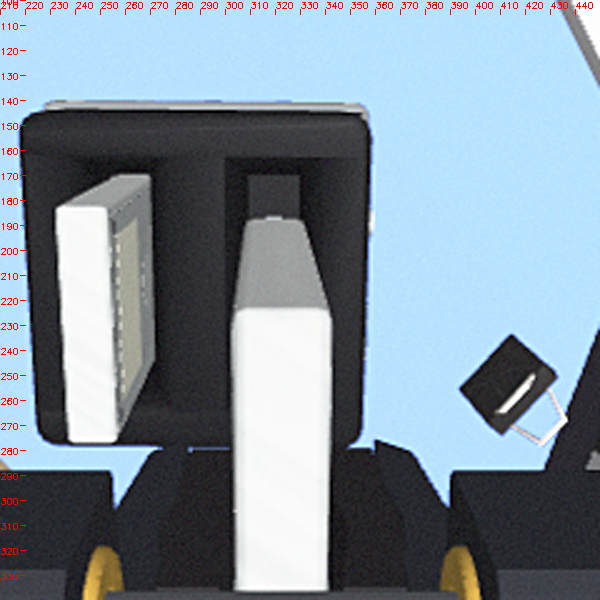

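The rear slot is centred at x ≈ 319.6 and the drive bottom at x ≈ 320.4. A 1.4 mm correction lines them up, so I'll insert.

```bash
python3 -m crank '[[[0,0,0,0,-0.0014,0.02,1],[0,0,0,0,-0.0014,0.045,1],[0,0,0,0,-0.0014,0.065,1],[0,0,0,0,-0.0014,0.078,1],[0,0,0,0,-0.0014,0.086,1],[0,0,0,0,-0.0014,0.094,1],[0,0,0,0,-0.0014,0.101,1],[0,0,0,0,-0.0014,0.107,1],[0,0,0,0,-0.0014,0.113,1],[0,0,0,0,-0.0014,0.118,1],[0,0,0,0,-0.0014,0.122,1],[0,0,0,0,-0.0014,0.122,1]]]'; python3 h.py 459 -345.6 76 -13.6
```

```text
time_s: 37.1
tool_pos: [458.3, -345.4, 81.8]
tcp_rot: [-0.0, 0.786, 0.618, -0.0]
contact_force: [0.2, -0.5, -3.9]
finger_gap: 14.8
grip_force: 29.9
t 37.1 pos [ 458.3 -345.4   81.8] yaw -13.6 gap 14.8 F [ 0.2 -0.5 -3.9]
turn [-0.0005 -0.0001 -0.0002] shift [-0.      0.0008  0.0058]
```

```bash
python3 -m crank '[[[0,0,0,0,0,0.001,1],[0,0,0,0,0,0.002,1],[0,0,0,0,0,0.003,1],[0,0,0,0,0,0.004,1],[0,0,0,0,0,0.0045,1],[0,0,0,0,0,0.005,1],[0,0,0,0,0,0.0055,1],[0,0,0,0,0,0.006,1],[0,0,0,0,0,0.006,1]]]'; python3 h.py 459 -345.6 76 -13.6
```

```text
time_s: 38.22
tool_pos: [458.4, -345.5, 76.1]
tcp_rot: [-0.0, 0.786, 0.618, 0.0]
contact_force: [-0.4, -0.0, -2.7]
finger_gap: 14.4
grip_force: 29.9
t 38.23 pos [ 458.4 -345.5   76.1] yaw -13.6 gap 14.4 F [-0.4 -0.  -2.7]
turn [-0.     -0.     -0.0001] shift [0.     0.0006 0.0001]
```

Not on the floor yet, so I'll continue in half-millimetre steps.

```bash
python3 -m crank '[[[0,0,0,0,0,0.0005,1],[0,0,0,0,0,0.001,1],[0,0,0,0,0,0.0015,1],[0,0,0,0,0,0.0015,1]]]'; python3 h.py 459 -345.6 76 -13.6
```

```text
time_s: 38.72
tool_pos: [459.1, -345.8, 75.9]
tcp_rot: [0.0, 0.786, 0.618, 0.001]
contact_force: [-2.2, 2.5, 10.0]
finger_gap: 14.7
grip_force: 30.1
t 38.73 pos [ 459.1 -345.8   75.9] yaw -13.6 gap 14.7 F [-2.2  2.5 10. ]
turn [ 0.0014 -0.0003 -0.0001] shift [ 0.0002 -0.0001 -0.0001]
```

```bash
python3 -m crank '[[[0,0,0,0,0,0,0.82],[0,0,0,0,0,0,0.75],[0,0,0,0,0,0,0.64],[0,0,0,0,0,0,0.64],[0,0,0,0,0,-0.02,0.64],[0,0,0,0,0,-0.06,0.64],[0,0,0,0,0,-0.11,0.64],[0,0,0,0,0,-0.14,0.64],[0,0,0,0,0,-0.15,0.64],[0,0,0,0,0,-0.15,0.64],[0,0,0,0,0,-0.15,0.64]]]'; python3 h.py 512 -120.8 180 -23.8
```

```text
time_s: 40.1
tool_pos: [457.8, -344.9, 223.4]
tcp_rot: [-0.001, 0.786, 0.618, -0.0]
contact_force: [-0.8, 0.4, 0.3]
finger_gap: 31.8
grip_force: 0.0
t 40.1 pos [ 457.8 -344.9  223.4] yaw -13.6 gap 31.8 F [-0.8  0.4  0.3]
turn [-0.0021 -0.0005  0.178 ] shift [0.2305 0.     0.0436]
```

```bash
python3 -m crank '[[[0,0,0.03,0.02,0,0,0.64],[0,0,0.08,0.07,0,0,0.64],[0,0,0.13,0.125,0,0,0.64],[0,0,0.178,0.18,0,0,0.64],[0,0,0.178,0.22,0,0,0.64],[0,0,0.178,0.2305,0,0.02,0.64],[0,0,0.178,0.2305,0,0.043,0.64],[0,0,0.178,0.2305,0,0.043,0.64],[0,0,0.178,0.2305,0,0.043,0.64],[0,0,0.178,0.2305,0,0.043,0.64]]]'; python3 h.py 512 -120.8 70.4 -23.8
```

```text
time_s: 41.35
tool_pos: [513.1, -121.9, 182.3]
tcp_rot: [0.0, 0.838, 0.546, 0.0]
contact_force: [-0.2, 0.2, -0.7]
finger_gap: 31.9
grip_force: 0.0
t 41.35 pos [ 513.1 -121.9  182.3] yaw -23.8 gap 31.9 F [-0.2  0.2 -0.7]
turn [ 0.0011 -0.0003 -0.0007] shift [ 0.0006 -0.0016  0.1119]
```

```bash
python3 -m crank '[[[0,0,0,0.0006,-0.0014,0.03,0.64],[0,0,0,0.0006,-0.0014,0.06,0.64],[0,0,0,0.0006,-0.0014,0.085,0.64],[0,0,0,0.0006,-0.0014,0.104,0.64],[0,0,0,0.0006,-0.0014,0.111,0.64],[0,0,0,0.0006,-0.0014,0.111,0.64],[0,0,0,0.0006,-0.0014,0.111,0.75],[0,0,0,0.0006,-0.0014,0.111,0.85],[0,0,0,0.0006,-0.0014,0.111,1],[0,0,0,0.0006,-0.0014,0.111,1],[0,0,0,0.0006,-0.0014,0.111,1]]]' 30; python3 h.py 512 -120.8 250 -23.8
```

```text
time_s: 42.72
tool_pos: [512.2, -120.4, 71.3]
tcp_rot: [0.0, 0.838, 0.546, 0.001]
contact_force: [-0.5, 1.3, 6.4]
finger_gap: 14.8
grip_force: 30.0
t 42.73 pos [ 512.2 -120.4   71.3] yaw -23.8 gap 14.8 F [-0.5  1.3  6.4]
turn [ 0.001  -0.0006 -0.    ] shift [-3.000e-04  1.000e-04 -1.787e-01]
```

```bash
python3 -m crank '[[[0,0,0,0,0,-0.005,1],[0,0,0,0,0,-0.015,1],[0,0,0,0,0,-0.03,1],[0,0,0,0,0,-0.06,1],[0,0,0,0,0,-0.1,1],[0,0,0,0,0,-0.14,1],[0,0,0,0,0,-0.17,1],[0,0,0,0,0,-0.18,1],[0,0,0,0,0,-0.18,1],[0,0,0,0,0,-0.18,1]]]'; python3 h.py 671.7 35.4 250 -44.4
```

```text
time_s: 43.98
tool_pos: [510.8, -120.0, 249.5]
tcp_rot: [-0.001, 0.838, 0.546, -0.001]
contact_force: [0.8, -0.5, -2.3]
finger_gap: 14.5
grip_force: 30.0
t 43.98 pos [ 510.8 -120.   249.5] yaw -23.8 gap 14.5 F [ 0.8 -0.5 -2.3]
turn [-0.0019  0.001   0.3595] shift [ 0.2072  0.0845 -0.0008]
```

```bash
python3 -m crank '[[[0,0,0.03,0.015,0.006,0,1],[0,0,0.09,0.05,0.02,0,1],[0,0,0.16,0.09,0.037,0,1],[0,0,0.23,0.13,0.053,0,1],[0,0,0.3,0.17,0.069,0,1],[0,0,0.345,0.195,0.08,0.005,1],[0,0,0.36,0.205,0.0838,0.02,1],[0,0,0.36,0.2072,0.0845,0.04,1],[0,0,0.36,0.2072,0.0845,0.05,1],[0,0,0.36,0.2072,0.0845,0.05,1],[0,0,0.36,0.2072,0.0845,0.05,1],[0,0,0.36,0.2072,0.0845,0.05,1]]]'
python3 - <<'E'
from h import *
from mont import tile
from chk import *
i=snap("wrist","pics/w9.png"); delta(671.7,35.4,68.3,-44.4); o=r.get_obs()["tool_pos"]
cv2.imwrite("pics/m9.png",tile(i["pixels"],210,100,240,240,2.5))
S=(653.1,53.6,np.radians(-44.4)); f="pics/w9.npz"
print(proj(f,W(S,[(16.5,38,12),(35.5,38,12),(-33.5,35,112),(-18.5,35,112)])))
b=o[2]-56.3; print(proj(f,W((o[0],o[1],np.radians(-44.4)),[(-7.5,35,b),(7.5,35,b),(-7.5,35,b+100),(7.5,35,b+100)])))
E
```

```text
time_s: 45.48
tool_pos: [672.9, 34.8, 201.5]
tcp_rot: [0.0, 0.922, 0.387, 0.001]
contact_force: [0.1, -0.1, -1.5]
finger_gap: 14.7
grip_force: 30.0
cam [141.5635716  504.89463558 480.52542172]
t 45.52 pos [672.9  35.  201.4] yaw -44.4 gap 15.0 F [-0.1 -0.7 -2.1]
turn [ 0.0006 -0.001  -0.0006] shift [-0.0007 -0.0012  0.1331]
[[309.7, 165.8], [329.7, 165.8], [233.7, 181.4], [255.2, 181.4]]
[[308.4, 186.7], [332.8, 186.7], [299.0, 222.9], [340.7, 222.8]]
```

View pics/m9.png

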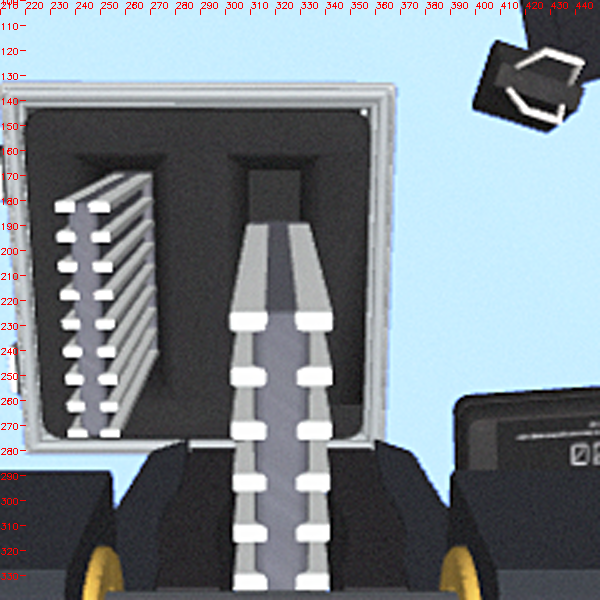

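The slot is centred at x ≈ 319.8 and the drive bottom at x ≈ 320.6, matching the prediction. I'll insert with a 1.2 mm correction.

```bash
python3 -m crank '[[[0,0,0,0,-0.0012,0.02,1],[0,0,0,0,-0.0012,0.045,1],[0,0,0,0,-0.0012,0.068,1],[0,0,0,0,-0.0012,0.08,1],[0,0,0,0,-0.0012,0.088,1],[0,0,0,0,-0.0012,0.096,1],[0,0,0,0,-0.0012,0.103,1],[0,0,0,0,-0.0012,0.11,1],[0,0,0,0,-0.0012,0.116,1],[0,0,0,0,-0.0012,0.122,1],[0,0,0,0,-0.0012,0.127,1],[0,0,0,0,-0.0012,0.127,1]]]'; python3 h.py 671.7 35.4 68.3 -44.4
```

```text
time_s: 47.02
tool_pos: [671.5, 36.0, 73.2]
tcp_rot: [-0.0, 0.922, 0.387, -0.0]
contact_force: [-0.1, 0.0, -2.3]
finger_gap: 14.4
grip_force: 30.0
t 47.02 pos [671.5  36.   73.2] yaw -44.4 gap 14.4 F [-0.1  0.  -2.3]
turn [-0.0004  0.0005 -0.0006] shift [-0.0002  0.0006  0.0049]
```

```bash
python3 -m crank '[[[0,0,0,0,0,0.001,1],[0,0,0,0,0,0.002,1],[0,0,0,0,0,0.003,1],[0,0,0,0,0,0.004,1],[0,0,0,0,0,0.0045,1],[0,0,0,0,0,0.005,1],[0,0,0,0,0,0.0055,1],[0,0,0,0,0,0.0055,1]]]'; python3 h.py 671.7 35.4 68.3 -44.4
```

```text
time_s: 48.02
tool_pos: [671.8, 35.9, 68.3]
tcp_rot: [0.0, 0.922, 0.387, 0.0]
contact_force: [-1.0, 0.1, 0.2]
finger_gap: 14.7
grip_force: 30.0
t 48.02 pos [671.8  35.9  68.3] yaw -44.4 gap 14.7 F [-1.   0.1  0.2]
turn [ 0.0001 -0.0001 -0.0006] shift [-0.0004  0.0002  0.    ]
```

```bash
python3 -m crank '[[[0,0,0,0,0,0.0005,1],[0,0,0,0,0,0.001,1],[0,0,0,0,0,0.001,1]]]'; python3 h.py 671.7 35.4 68.3 -44.4
```

```text
time_s: 48.4
tool_pos: [672.2, 35.7, 68.3]
tcp_rot: [0.0, 0.922, 0.387, 0.0]
contact_force: [-3.0, -0.1, 8.8]
finger_gap: 15.1
grip_force: 30.1
t 48.4 pos [672.2  35.7  68.3] yaw -44.4 gap 15.1 F [-3.  -0.1  8.8]
turn [ 0.0005 -0.0008 -0.0007] shift [-0.0005 -0.0002  0.    ]
```

Home. I'll release, retreat upward and take a final look.

```bash
python3 -m crank '[[[0,0,0,0,0,0,0.82],[0,0,0,0,0,0,0.75],[0,0,0,0,0,0,0.64],[0,0,0,0,0,0,0.64],[0,0,0,0,0,-0.02,0.64],[0,0,0,0,0,-0.06,0.64],[0,0,0,0,0,-0.12,0.64],[0,0,0,0,0,-0.18,0.64],[0,0,0,0,0,-0.24,0.64],[0,0,0,0,0,-0.26,0.64],[0,0,0,0,0,-0.26,0.64],[0,0,0,0,0,-0.26,0.64]]]'
python3 - <<'E'
from h import *
from mont import tile
j=snap("scene","pics/s10.png")["pixels"]
cv2.imwrite("pics/m10.png",tile(j,130,130,390,210,2))
E
```

```text
time_s: 49.9
tool_pos: [671.1, 36.0, 326.2]
tcp_rot: [-0.0, 0.922, 0.387, -0.001]
contact_force: [0.1, -0.5, 0.1]
finger_gap: 31.8
grip_force: 0.0
```

View pics/m10.png

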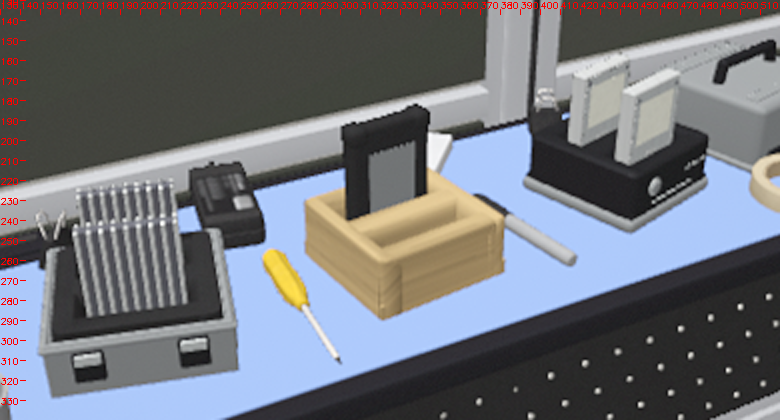

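The final scene shows both smooth drives seated in the dock (around (435,180)) and both finned drives in the case (around (195,245)). The front slot of the stand is empty and the sleeved drive has not moved. I'm handing the job in.

```bash
python3 -c "
from workcell import r
print(r.job_done())"
```

```text
the job is handed in; nothing more can be done
None
```

The swap is done and handed in at about 50 s: both smooth drives are in the dock, both finned drives are in the case, and the sleeved drive is still in its place in the stand; I haven't seen the judge's verdict.

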